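# Sweep the offcuts into the scrap tray

### The arm

A 6-joint arm with a two-finger parallel gripper is mounted at the origin on the work surface. World frame = base frame: x ahead of the robot, y to its left, z up, the work surface at z = 0. Lengths are in m, angles in rad, forces in N, time in s.
With the tool pointing down it reaches from about 0.35 to 0.725 m from the base axis. Payload 6 kg.
Tool frame: the origin (TCP) lies on the mounting face of the last link; the fingertips stand 173 mm ahead of it and the grasp point (between the pads) lies 155 mm ahead of it; z points along the fingers, y is the line along which they close (so a half turn about z gives the same grasp; the last joint's range is limited). The gripper opens to 85 mm and grips with 20 to 120 N. Pads are 22 mm wide; open, the fingers measure 114 mm over their backs; the gripper's body (76 mm by 85 mm) begins 54 mm behind the grasp point. The pads swing forward as they close: fully open they stand 13 mm farther back than shut.
Start: joints at [-0.956, 0.04, 0.085, 0, -1.615, -0.334], TCP at [0.166, -0.576, 0.405] pointing down, gripper open.
Joint ranges: [-2.56, 2.56], [-1.29, 2.01], [-1.08, 1.49], [-3.29, 1.98], [-2.81, -0.18], [-2.99, 2.99]. Speed limits (rad/s): [2.57, 2.57, 3.01, 3.14, 3.14, 3.14].

### API

Orientations are given as a unit quaternion [w, x, y, z].
In Python, from plant import sense, capture, hand_in, outline_of, tip_of gives the robot as it stands. The module is installed in compiled form; this text tells all that it offers.
- The arm moves only by the shell command python3 -m inch 'ROWS' [FORCE]. ROWS is a JSON object of lists of equal length, an entry for each row: "xyz": the shift along the tool's x, y, z in m, a list of three; "roll": the turn about the tool's z in degrees; "jaw": the finger opening in m, from 0 to 0.0854. A call has 1 to 5 rows; each row is the pose to reach, as a shift and turn from the pose commanded when the call began, along the tool's axes at that moment; what a row does not reach only later rows make up. A row lasts 1/10 s, in which the tool goes at most 50 mm and 8.59 degrees, less where a joint would pass 70% of its speed; a pose out of reach is approached as far as the arm can. A call with a gripper value outside its range is refused whole. The fingers move at their own pace and stop on an object; FORCE is the grip in N (left out, the last holds). Time passes only in rows, so rows that repeat a pose let the fingers close. It gives the time, the measured TCP pose, the force, the opening and the grip force at its end, in the units of the state.
- sense(): the state, without advancing time (a new reading comes with each control period).
- capture(name): name is "scene" or "top" or "wrist"; returns a dict with "image" (384x512x3 uint8, red, green, blue), "range_z" (384x512 float32, m along the optical axis (not along the pixel's ray), 0 where there is no reading), "mtx" (3x3 intrinsics, pixels), "distortion" ([k1, k2, p1, p2, k3] as OpenCV has them; the pictures are not rectified), "pose" (4x4, takes a point from camera to world coordinates); the wrist camera has in their place "hand_eye" (4x4, takes a point from camera to tool coordinates, whose origin is the TCP and whose axes are the flange's). Camera axes: x right, y down, z forward; pixel columns grow to the right and rows downward; lengths in m; the calibration is good to about 2 mm. A picture is of the moment at which its call begins: read the wrist's pose just before it.
- hand_in(): hands the job in; it is judged then, once.
Trained networks look in a picture, given as the dict that the camera call returned (one of the last four; its "shot" number tells which), for a name from the list of things; names that differ only in an ending like _2 or _b are one class to them, and where a whole thing is asked for, a point or a joint stands for the part that bears it (a point fixed in the world has none). Each returns a list of dicts, best first, with "score" (0 to 1); they miss things now and then, are a little off and sometimes report something else, mostly with a low value. They report only what shows in the picture. A call takes as long as a camera call.
- outline_of(picture, thing): "pixels" (384x512 bool, what is visible of it) and "rect" ([centre column, centre row, width, height] as shares, 0 to 1, of the picture: columns of its width, rows of its height, round what is visible of it).
- tip_of(picture, thing): "xy" ([column, row] as shares, 0 to 1, of the picture: columns of its width, rows of its height: a listed point, or the origin of a listed thing).
The state is a dict: "clock": time; "qpos": joint angles; "joint_vel": joint speeds; "tau": joint torques, N m; "ee_pos": TCP position; "ee_rot": TCP orientation; "wrist_force": force on the tool from outside, world axes, zero at the start; "ft_torque": the same for the moment, N m; "gripper_width": finger opening in m; "gripper_force": force on a finger pad.
Only numpy, scipy, OpenCV 4.12 (cv2) and the standard library are available. Lean on these libraries where they do the work, as an engineer would, in place of code of your own. Each camera call takes 0.05 s, during which the arm holds its last target. There are 200 camera calls.

### The job

Clear the work board: with the fingertips, sweep all four wood offcuts along the board and off its edge into the red scrap tray beside it, without picking any of them up. Leave the filler tin and the sanding block where they stand on the board, and the knobs where they are in the grey tray, and let no offcut fall in there.

Things in the scene. Friction and masses are not known exactly. Their poses are not given: they have to be found in the camera images.
- board: The raised work board with a white laminate top, fixed to the bench: a flat-topped riser 300 mm along its x, 240 mm along its y, its top 66 mm above the bench, with no rim or fence. Origin at the centre of its underside, on the bench; x roughly away from the robot, y to the left, z up; it may be turned up to 0.3 rad.
- scrap_tray: Red open plastic tray, fixed, 240 mm along its x, 120 mm along its y, 58 mm high, walls and floor 4 mm thick. It stands against the left or the right (y) side of the board, 2 mm from it, with parallel axes, so its rim is 8 mm below the board's top. Origin at the centre of its underside, on the bench.
- parts_tray: Grey open plastic tray of the same size, fixed against the board's other side; it holds the two brass knobs. Origin at the centre of its underside. No offcut belongs in it.
- tin: Small round tin of wood filler, white with a yellow band and steel lid, 44 mm in diameter, 53 mm high, 0.12 kg, standing loose on the board in one of the strips along its near and far edges. Origin at the centre of its underside. To be left alone.
- sander: Cork hand-sanding block, brown, 46 mm along its x, 80 mm along its y, 32 mm high, 0.10 kg, lying loose in the board's other edge strip (near or far). Origin at the centre of its underside. To be left alone.
- knob1: Brass cabinet knob, 28 mm in diameter, 25 mm high, standing loose on the grey tray's floor. Origin at the centre of its foot. To be left alone.
- knob2: A second brass cabinet knob, the same. To be left alone.
- offcut1: A pale rectangular wood offcut, 40 mm along its x, 28 mm along its y, 18 mm thick (z), about 14 g, lying flat and loose on the middle of the board at any yaw; it slides when pushed. Origin at its centre, 9 mm above the board's top at the start.
- offcut2: A mid-brown rectangular wood offcut, 44 mm along its x, 24 mm along its y, 18 mm thick (z), about 14 g, lying flat and loose on the middle of the board at any yaw; it slides when pushed. Origin at its centre, 9 mm above the board's top at the start.
- offcut3: A pale rectangular wood offcut, 36 mm along its x, 30 mm along its y, 18 mm thick (z), about 14 g, lying flat and loose on the middle of the board at any yaw; it slides when pushed. Origin at its centre, 9 mm above the board's top at the start.
- offcut4: A mid-brown rectangular wood offcut, 42 mm along its x, 26 mm along its y, 18 mm thick (z), about 14 g, lying flat and loose on the middle of the board at any yaw; it slides when pushed. Origin at its centre, 9 mm above the board's top at the start.

How it is judged:
At the end, for the whole second after the job is handed in: All four offcuts lie at rest inside the red scrap tray (centres within its walls and below its rim, less than 56 mm above the bench), and the tin, sanding block and both knobs are within 15 mm of where they started (x of offcut1 in the frame of scrap_tray between -0.116 and 0.116 m and y of offcut1 in the frame of scrap_tray between -0.056 and 0.056 m and height (world z) of each of offcut1, offcut2, offcut3, offcut4 below 0.056 m and linear speed of each of offcut1, offcut2, offcut3, offcut4 below 0.02 m/s and x of offcut2 in the frame of scrap_tray between -0.116 and 0.116 m and y of offcut2 in the frame of scrap_tray between -0.056 and 0.056 m and x of offcut3 in the frame of scrap_tray between -0.116 and 0.116 m and y of offcut3 in the frame of scrap_tray between -0.056 and 0.056 m and x of offcut4 in the frame of scrap_tray between -0.116 and 0.116 m and y of offcut4 in the frame of scrap_tray between -0.056 and 0.056 m and distance of each of tin, sander, knob1, knob2 from where it was at the start of the episode below 0.015 m); the robot touches nothing.
It fails at once if an offcut is lifted off the board (its centre rises more than 23 mm) instead of being swept (height (world z) of any of offcut1, offcut2, offcut3, offcut4 above 0.098 m).
It fails at once if the tin, the sanding block or a knob is moved more than 15 mm or tipped more than 0.3 rad (distance of any of tin, sander, knob1, knob2 from where it was at the start of the episode above 0.015 m or angle between any of tin, sander, knob1, knob2's own z axis and vertical above 0.3 rad).
It fails at once if an offcut falls into the grey parts tray ((height (world z) of offcut1 below 0.056 m and x of offcut1 in the frame of parts_tray between -0.12 and 0.12 m and y of offcut1 in the frame of parts_tray between -0.06 and 0.06 m) or (height (world z) of offcut2 below 0.056 m and x of offcut2 in the frame of parts_tray between -0.12 and 0.12 m and y of offcut2 in the frame of parts_tray between -0.06 and 0.06 m) or (height (world z) of offcut3 below 0.056 m and x of offcut3 in the frame of parts_tray between -0.12 and 0.12 m and y of offcut3 in the frame of parts_tray between -0.06 and 0.06 m) or (height (world z) of offcut4 below 0.056 m and x of offcut4 in the frame of parts_tray between -0.12 and 0.12 m and y of offcut4 in the frame of parts_tray between -0.06 and 0.06 m)).
It also fails if it takes over 64 s, if anything falls off the work surface, if the arm or the gripper's body presses on something with over 40 N, if the wrist force passes 120 N, or if a joint passes its speed limit or range.

## Working session

There is one attempt and no reset: what is moved stays moved. The work goes in short steps, Python scripts to look and compute and a shell command to move; the robot and the scene stay as the last step left them, time stands still between calls to the robot, and variables do not carry over. Pictures are saved under pics/ and viewed, at most 10 in all, crops included, and the job is handed in when it is done.

```bash
mkdir -p pics
cat > h.py <<'E'
import numpy as np, cv2
from plant import sense, capture, outline_of, tip_of
def world(p, mask):
    v,u=np.nonzero(mask&(p["range_z"]>0)); z=p["range_z"][v,u]
    n=cv2.undistortPoints(np.stack([u,v],1).astype(float)[:,None],p["mtx"],np.array(p["distortion"]))[:,0]
    c=np.c_[n*z[:,None],z,np.ones(len(z))]
    return (c@np.array(p["pose"]).T)[:,:3]
def rect(w):
    (c,s,a)=cv2.minAreaRect((w[:,:2]*1000).astype(np.float32)); return np.round(c),np.round(s),round(a)
E
python3 - <<'E'
from h import *
s=sense();print(s["clock"],s["ee_pos"],s["ee_rot"],s["gripper_width"])
p=capture("top");cv2.imwrite("pics/top0.png",p["image"][:,:,::-1])
for n in ["board","scrap_tray","parts_tray","tin","sander","knob1","offcut1","offcut2","offcut3","offcut4"]:
    for o in outline_of(p,n)[:4]:
        if o["score"]<.3: continue
        w=world(p,o["pixels"]); 
        if len(w)<10: continue
        zt=np.percentile(w[:,2],95); t=w[w[:,2]>zt-.008]
        print(n,round(o["score"],2),np.round(np.array(o["rect"])[:2]*[512,384]),*rect(t),round(zt,3))
E
```

```text
0.0 [ 0.16637644 -0.57644897  0.40367385] [-1.88249241e-04 -1.39959706e-01  9.90156802e-01  8.67836475e-04] 0.08526228330543081
board 0.85 [259. 187.] [587.  46.] [239. 301.] 80 0.068
scrap_tray 0.9 [356. 204.] [ 554. -131.] [125. 242.] 80 0.058
scrap_tray 0.36 [258. 188.] [587.  46.] [239. 301.] 80 0.068
parts_tray 0.96 [169. 171.] [619. 224.] [124. 241.] 80 0.058
tin 0.95 [221. 240.] [479. 117.] [41. 41.] 83 0.12
sander 0.68 [306. 122.] [694. -36.] [80. 46.] 87 0.099
sander 0.35 [169. 171.] [619. 224.] [124. 241.] 80 0.058
knob1 0.43 [169. 209.] [540. 231.] [24. 24.] 89 0.031
offcut1 0.91 [242. 157.] [635.  84.] [26. 40.] 19 0.086
offcut1 0.81 [284. 162.] [627.   6.] [40. 28.] 9 0.086
offcut1 0.64 [232. 204.] [547.  98.] [30. 35.] 60 0.085
offcut1 0.56 [276. 205.] [545.  15.] [44. 23.] 17 0.086
offcut2 0.91 [242. 157.] [635.  84.] [26. 40.] 19 0.086
offcut2 0.81 [284. 162.] [627.   6.] [40. 28.] 9 0.086
offcut2 0.64 [232. 204.] [547.  98.] [30. 35.] 60 0.085
offcut2 0.56 [276. 205.] [545.  15.] [44. 23.] 17 0.086
offcut3 0.91 [242. 157.] [635.  84.] [26. 40.] 19 0.086
offcut3 0.81 [284. 162.] [627.   6.] [40. 28.] 9 0.086
offcut3 0.64 [232. 204.] [547.  98.] [30. 35.] 60 0.085
offcut3 0.56 [276. 205.] [545.  15.] [44. 23.] 17 0.086
offcut4 0.91 [242. 157.] [635.  84.] [26. 40.] 19 0.086
offcut4 0.81 [284. 162.] [627.   6.] [40. 28.] 9 0.086
offcut4 0.64 [232. 204.] [547.  98.] [30. 35.] 60 0.085
offcut4 0.56 [276. 205.] [545.  15.] [44. 23.] 17 0.086
```

View pics/top0.png

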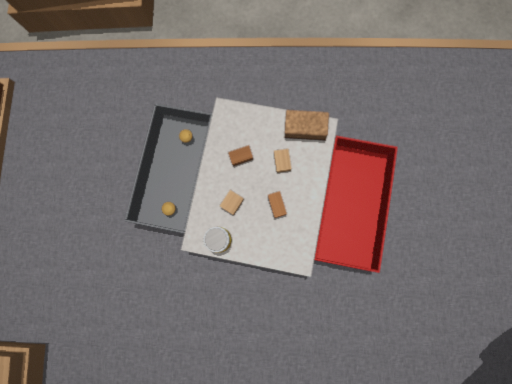

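The picture shows the board at the centre and the red tray on its right (357,204). The offcuts are at (242,157), (284,162), (232,204) and (276,205), the tin is at (218,240) and the sander at (306,122). All of these match the networks. The offcuts form two lanes, at board x ≈ +43 and −43 mm, and both are clear of the tin and sander.

```bash
cat >> h.py <<'E'
from scipy.spatial.transform import Rotation as R
Y=np.radians(-10.4); B=np.array([[np.cos(Y),-np.sin(Y)],[np.sin(Y),np.cos(Y)]]); O=np.array([.587,.046])
def go(bx,by,z):
    s=sense(); q=s["ee_rot"]; r=R.from_quat([q[1],q[2],q[3],q[0]]).as_matrix()
    t=np.r_[O+B@[bx,by],z]; d=r.T@(t-s["ee_pos"]); a=np.degrees(np.arctan2(r[1,1],r[0,1]))
    roll=-((169.6-a+90)%180-90)
    print(round(s["clock"],2),"board",np.round(B.T@(np.array(s["ee_pos"][:2])-O),3),"z",np.round(s["ee_pos"][2],3),"shift",np.round(d,3),"roll",np.round(roll,1),"F",np.round(s["wrist_force"],1),"w",round(s["gripper_width"],3))
E
python3 -c "
from h import *
go(-.043,.092,.40)"
```

```text
0.55 board [-0.301 -0.688] z 0.405 shift [-0.579  0.583  0.005] roll -63.5 F [-0.2  0.1 -0.5] w 0.085
```

```bash
python3 -m inch '{"xyz":[[-0.03,0.03,0],[-0.06,0.06,0],[-0.09,0.09,0],[-0.12,0.12,0],[-0.145,0.146,0]],"roll":[0,0,0,0,0],"jaw":[0.02,0.02,0.02,0.02,0.02]}' 20 >/dev/null
python3 -m inch '{"xyz":[[-0.03,0.03,0],[-0.06,0.06,0],[-0.09,0.09,0],[-0.12,0.12,0],[-0.145,0.146,0]],"roll":[0,0,0,0,0],"jaw":[0.02,0.02,0.02,0.02,0.02]}'
python3 -m inch '{"xyz":[[-0.03,0.03,0],[-0.06,0.06,0],[-0.09,0.09,0],[-0.12,0.12,0],[-0.145,0.146,0]],"roll":[0,0,0,0,0],"jaw":[0.02,0.02,0.02,0.02,0.02]}' >/dev/null
python3 -m inch '{"xyz":[[-0.03,0.03,0],[-0.06,0.06,0],[-0.09,0.09,0],[-0.12,0.12,0],[-0.145,0.146,0]],"roll":[-8,-16,-24,-32,-40],"jaw":[0.02,0.02,0.02,0.02,0.02]}' >/dev/null
python3 -m inch '{"xyz":[[0,0,0],[0,0,0],[0,0,0],[0,0,0],[0,0,0]],"roll":[-8,-16,-23.5,-23.5,-23.5],"jaw":[0.02,0.02,0.02,0.02,0.02]}'
python3 -c "
from h import *
go(-.043,.092,.244)"
```

```text
clock: 1.55
ee_pos: [0.3644, -0.2137, 0.405]
ee_rot: [0.001, -0.14, 0.99, 0.0]
wrist_force: [0.7, 0.1, 0.6]
gripper_width: 0.0203
gripper_force: 0.0
clock: 3.05
ee_pos: [0.5617, 0.1453, 0.4047]
ee_rot: [0.0, -0.639, 0.769, 0.0]
wrist_force: [0.4, -0.3, 0.5]
gripper_width: 0.0204
gripper_force: 0.0
3.05 board [-0.043  0.093] z 0.405 shift [0.001 0.    0.161] roll -0.2 F [ 0.4 -0.3  0.5] w 0.02
```

```bash
python3 -m inch '{"xyz":[[0,0,0.04],[0,0,0.08],[0,0,0.12],[0,0,0.15],[0,0,0.161]],"roll":[0,0,0,0,0],"jaw":[0.02,0.02,0.02,0.02,0.02]}'
python3 -m inch '{"xyz":[[0.012,0,0],[0.026,0,0],[0.04,0,0],[0.054,0,0],[0.066,0,0]],"roll":[0,0,0,0,0],"jaw":[0.02,0.02,0.02,0.02,0.02]}'
python3 - <<'E'
from h import *
go(-.043,.026,.244)
p=capture("top");cv2.imwrite("pics/top1.png",cv2.resize(p["image"][90:290,110:410,::-1],None,fx=2,fy=2))
E
```

```text
clock: 3.55
ee_pos: [0.5607, 0.1448, 0.2399]
ee_rot: [-0.003, -0.639, 0.769, 0.001]
wrist_force: [-0.4, -0.3, -0.0]
gripper_width: 0.0197
gripper_force: 0.0
clock: 4.05
ee_pos: [0.5496, 0.079, 0.2446]
ee_rot: [0.001, -0.64, 0.769, -0.0]
wrist_force: [-0.7, 0.4, -0.2]
gripper_width: 0.0199
gripper_force: 0.0
4.05 board [-0.043  0.026] z 0.245 shift [-0.     0.     0.001] roll -0.1 F [-0.7  0.4 -0.2] w 0.02
```

View pics/top1.png

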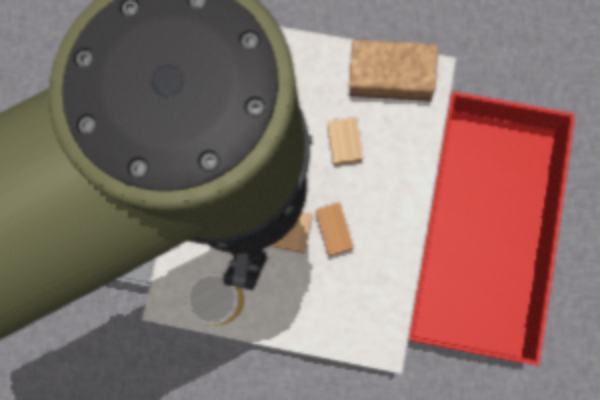

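The first pale offcut, at crop (293,232), is sliding ahead of the fingers towards the brown one at (335,230). The tin hasn't moved, so I'll carry on sweeping.

```bash
python3 -m inch '{"xyz":[[0.012,0,0],[0.024,0,0],[0.036,0,0],[0.048,0,0],[0.06,0,0]],"roll":[0,0,0,0,0],"jaw":[0.02,0.02,0.02,0.02,0.02]}' >/dev/null
python3 -m inch '{"xyz":[[0.01,0,0],[0.02,0,0],[0.03,0,0],[0.04,0,0],[0.05,0,0]],"roll":[0,0,0,0,0],"jaw":[0.02,0.02,0.02,0.02,0.02]}' >/dev/null
python3 -m inch '{"xyz":[[0.01,0,0],[0.02,0,0],[0.03,0,0],[0.036,0,0],[0.042,0,0]],"roll":[0,0,0,0,0],"jaw":[0.02,0.02,0.02,0.02,0.02]}'
python3 - <<'E'
from h import *
go(.043,.092,.30)
p=capture("top");cv2.imwrite("pics/top2.png",cv2.resize(p["image"][90:290,110:410,::-1],None,fx=2,fy=2))
E
```

```text
clock: 5.6
ee_pos: [0.5222, -0.0696, 0.2437]
ee_rot: [-0.0, -0.64, 0.768, 0.0]
wrist_force: [-0.7, 0.4, 0.5]
gripper_width: 0.0199
gripper_force: 0.0
5.6 board [-0.043 -0.125] z 0.244 shift [-0.217 -0.086 -0.056] roll -0.0 F [-0.7  0.4  0.5] w 0.02
```

View pics/top2.png

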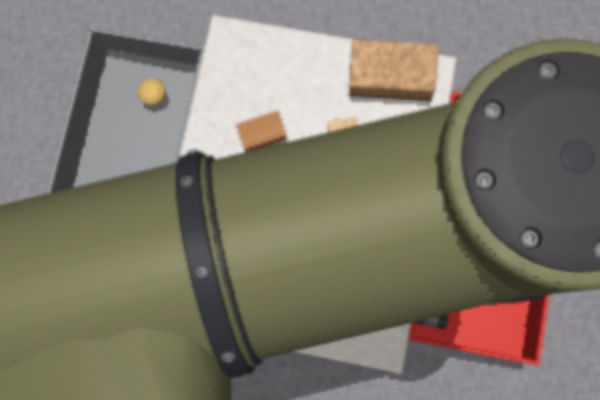

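The arm hides the lane; the two upper offcuts, crop (261,130) and (343,125), haven't moved. I'll back off, rise and move over to the second lane.

```bash
python3 -m inch '{"xyz":[[-0.01,0,0],[-0.015,0,-0.03],[-0.015,0,-0.06],[-0.015,0,-0.09],[-0.015,0,-0.1]],"roll":[0,0,0,0,0],"jaw":[0.02,0.02,0.02,0.02,0.02]}' >/dev/null
python3 -m inch '{"xyz":[[-0.04,-0.017,0],[-0.08,-0.034,0],[-0.12,-0.052,0],[-0.16,-0.07,0],[-0.2,-0.086,0]],"roll":[0,0,0,0,0],"jaw":[0.02,0.02,0.02,0.02,0.02]}'
python3 - <<'E'
from h import *
go(.043,.092,.244)
p=capture("top");cv2.imwrite("pics/top3.png",cv2.resize(p["image"][90:290,110:410,::-1],None,fx=2,fy=2))
for o in outline_of(p,"offcut1"):
    if o["score"]>.3:
        w=world(p,o["pixels"]);m=np.median(w,0);print(round(o["score"],2),np.round(B.T@(m[:2]-O),3),np.round(m[2],3))
E
```

```text
clock: 6.65
ee_pos: [0.6465, 0.1293, 0.3428]
ee_rot: [-0.0, -0.64, 0.768, 0.0]
wrist_force: [1.1, -0.2, 1.0]
gripper_width: 0.0199
gripper_force: 0.0
6.65 board [0.044 0.093] z 0.343 shift [0.001 0.    0.099] roll 0.0 F [ 1.1 -0.2  1. ] w 0.02
0.78 [-0.046 -0.201] 0.021
0.72 [0.04  0.045] 0.084
0.66 [-0.041 -0.143] 0.028
0.55 [ 0.045 -0.033] 0.084
```

View pics/top3.png

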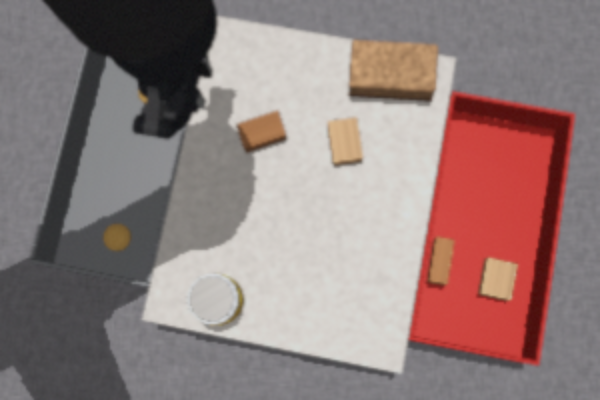

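Two offcuts now lie in the red tray, at crop (441,261) and (498,279). The other two are at (261,131) and (345,142), and the fingers are over the start of that lane. I'll sweep it the same way.

```bash
python3 -m inch '{"xyz":[[0,0,0.03],[0,0,0.06],[0,0,0.085],[0,0,0.095],[0,0,0.099]],"roll":[0,0,0,0,0],"jaw":[0.02,0.02,0.02,0.02,0.02]}'
python3 -m inch '{"xyz":[[0.012,0,0],[0.026,0,0],[0.04,0,0],[0.054,0,0],[0.066,0,0]],"roll":[0,0,0,0,0],"jaw":[0.02,0.02,0.02,0.02,0.02]}'
python3 - <<'E'
from h import *
go(.043,-.125,.244)
p=capture("top");cv2.imwrite("pics/top4.png",cv2.resize(p["image"][90:290,110:410,::-1],None,fx=2,fy=2))
E
```

```text
clock: 7.25
ee_pos: [0.6454, 0.127, 0.2434]
ee_rot: [-0.001, -0.64, 0.768, 0.0]
wrist_force: [-0.8, -0.6, -0.4]
gripper_width: 0.02
gripper_force: 0.0
clock: 7.75
ee_pos: [0.6336, 0.0603, 0.2454]
ee_rot: [0.0, -0.64, 0.769, -0.0]
wrist_force: [0.3, -0.3, -0.4]
gripper_width: 0.0199
gripper_force: 0.1
7.75 board [0.043 0.023] z 0.245 shift [0.148 0.    0.001] roll -0.1 F [ 0.3 -0.3 -0.4] w 0.02
```

View pics/top4.png

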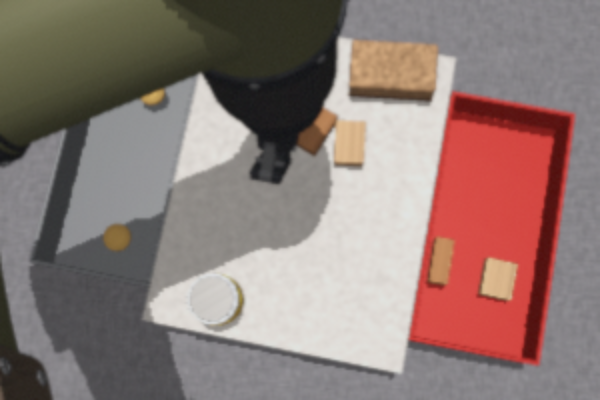

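The brown offcut, at crop (318,131), has turned and sits about 8 mm to the sander side. The pale one is at (350,143). I'll shift the sweep 5 mm that way and go on.

```bash
python3 -m inch '{"xyz":[[0.009,-0.002,0],[0.018,-0.004,0],[0.028,-0.006,0],[0.038,-0.006,0],[0.048,-0.006,0]],"roll":[0,0,0,0,0],"jaw":[0.02,0.02,0.02,0.02,0.02]}'
python3 - <<'E'
from h import *
p=capture("top");cv2.imwrite("pics/top5.png",cv2.resize(p["image"][90:290,110:410,::-1],None,fx=2,fy=2))
E
```

```text
clock: 8.3
ee_pos: [0.631, 0.0129, 0.2446]
ee_rot: [-0.0, -0.64, 0.768, 0.0]
wrist_force: [-0.9, 0.7, -0.2]
gripper_width: 0.0201
gripper_force: 0.1
```

View pics/top5.png

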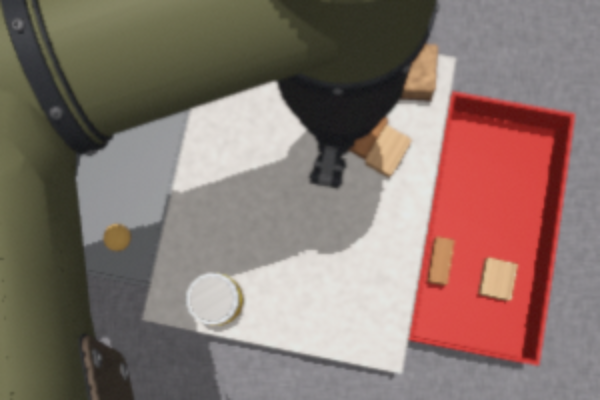

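Both offcuts are still in the lane, the pale one at crop (388,148) and the brown one at (368,137), and clear of the sander at (422,72). I'll finish the sweep.

```bash
python3 -m inch '{"xyz":[[0.01,0,0],[0.02,0,0],[0.03,0,0],[0.04,0,0],[0.05,0,0]],"roll":[0,0,0,0,0],"jaw":[0.02,0.02,0.02,0.02,0.02]}' >/dev/null
python3 -m inch '{"xyz":[[0.01,0,0],[0.02,0,0],[0.03,0,0],[0.042,0,0],[0.054,0,0]],"roll":[0,0,0,0,0],"jaw":[0.02,0.02,0.02,0.02,0.02]}'
python3 -m inch '{"xyz":[[-0.01,0,0],[-0.015,0,-0.03],[-0.015,0,-0.06],[-0.015,0,-0.09],[-0.015,0,-0.1]],"roll":[0,0,0,0,0],"jaw":[0.02,0.02,0.02,0.02,0.02]}' >/dev/null
python3 -m inch '{"xyz":[[-0.045,0,0],[-0.09,0,0],[-0.135,0,0],[-0.18,0,0],[-0.22,0,0]],"roll":[0,0,0,0,0],"jaw":[0.02,0.02,0.02,0.02,0.02]}'
python3 - <<'E'
from h import *
p=capture("top");cv2.imwrite("pics/top6.png",cv2.resize(p["image"][90:290,110:410,::-1],None,fx=2,fy=2))
for n in ["offcut1","tin","sander"]:
  for o in outline_of(p,n):
    if o["score"]>.3:
        w=world(p,o["pixels"]);t=w[w[:,2]>np.percentile(w[:,2],95)-.008];m=np.median(w,0);print(n,round(o["score"],2),np.round(B.T@(m[:2]-O),3),np.round(m[2],3),rect(t)[0])
E
```

```text
clock: 9.35
ee_pos: [0.6121, -0.0896, 0.2447]
ee_rot: [-0.0, -0.64, 0.768, 0.0]
wrist_force: [0.8, 0.1, 0.4]
gripper_width: 0.02
gripper_force: 0.0
clock: 10.35
ee_pos: [0.6547, 0.1448, 0.3439]
ee_rot: [-0.0, -0.64, 0.768, 0.0]
wrist_force: [0.5, 0.5, 0.3]
gripper_width: 0.0201
gripper_force: 0.0
offcut1 0.77 [-0.041 -0.141] 0.027 [522. -88.]
offcut1 0.71 [ 0.022 -0.14 ] 0.031 [583. -94.]
offcut1 0.63 [ 0.057 -0.151] 0.045 [ 619. -115.]
offcut1 0.6 [-0.047 -0.201] 0.021 [ 505. -144.]
tin 0.63 [-0.119  0.048] 0.118 [479. 117.]
tin 0.53 [-0.013 -0.   ] 0.066 [587.  46.]
sander 0.74 [ 0.115 -0.062] 0.097 [693. -36.]
```

View pics/top6.png

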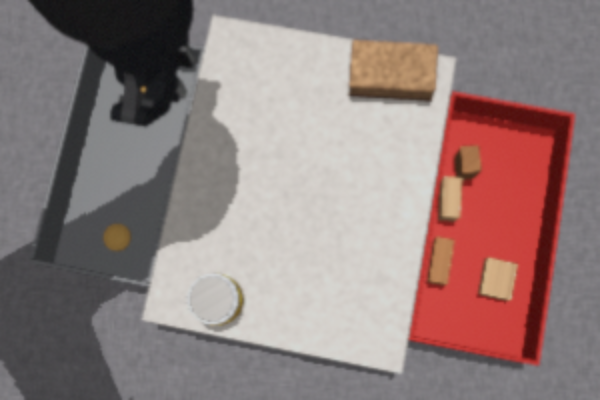

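The board is clear. All four offcuts lie in the red tray, at crop (469,161), (451,198), (441,261) and (498,279), all below the rim. The tin and sander haven't moved, and the arm is touching nothing.

```bash
python3 -c "
from plant import hand_in
print(hand_in())"
```

```text
the job is handed in; nothing more can be done
None
```

All four offcuts are in the red scrap tray and the job is handed in at about 10 s on the clock. The last picture shows the tin and sanding block where they started; I kept the fingers out of the grey tray but didn't re-measure the knobs.

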